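# Turn the radius punch over into its holder cup

### The job

The copper drift is standing in the wide green cup, which is meant for the radius punch: move the drift to the slim green cup, standing upright and right down on the bottom. Turn the steel radius punch end for end and stand it upright in the wide cup, tapered nose down and right down on the bottom. Leave the other things on the plate where they are.

Things in the scene. Friction and masses are not known exactly. Their poses are not given: they have to be found in the camera images.
- punch: Steel radius punch: square bar 26 x 26 mm, 150 mm long, 0.7 kg. Starts standing on its flat square head (two dark grooves 12 and 20 mm from it), tapered nose up, plate clear for 100 mm around. Origin at the centre of the head's end face; +z along the bar to the nose; x, y normal to its flats. From 126 mm on it is round, tapering from 26 to 20 mm, end flat. Centre of mass 72 mm from the head.
- punch_nose (a point): Centre of the flat nose end of the punch, 150 mm from its origin along its +z.
- drift: Round copper drift, 20 mm diameter, 130 mm long, both ends alike, about 0.36 kg. It starts standing loose in the wide cup. Origin at the centre of its lower end; +z along it, upward.
- drift_mid (a point): Middle of the drift, on its axis, 65 mm from either end.
- wide_cup: The wider of two green round cups, each fixed to the plate by a square foot. Outside diameter 50 mm, inside 42 mm, rim 68 mm above the plate, inner floor 10 mm above the plate (58 mm deep); foot 74 mm square, 8 mm thick. Origin on the cup's axis at the plate; z up.
- slim_cup: The slimmer green cup, fixed: outside diameter 35 mm, inside 27 mm, rim 68 mm above the plate, inner floor 10 mm above the plate; foot 59 mm square, 8 mm thick. Origin on the cup's axis at the plate; z up.
- parallel_bar: Bystander: ground steel parallel bar 25 x 150 x 25 mm, long along its y. Origin at the centre of its underside.
- v_block: Bystander: steel V-block 60 x 50 x 40 mm. Origin at the centre of its underside.
- wrench: Bystander: flat steel wrench, 170 mm long along its x. Origin at its underside.
- tin: Bystander: closed round tin, 66 mm diameter, 45 mm high. Origin at the centre of its underside.
- brass_block: Bystander: brass bar 90 x 30 x 30 mm, long along its x. Origin at the centre of its underside.
Mind the look-alikes: they are no part of the job. Of the things shaped like the drift, the copper one is meant.

How it is judged (in metres and radians):
At the end, for the whole second after the job is handed in: The punch stands in the wide cup nose down: its nose within 7 mm of the inner floor and 16 mm of the cup's axis, leaning less than 20 degrees. The drift stands in the slim cup: its middle within 8 mm of its seated height and 18 mm of the cup's axis, leaning less than 14 degrees. Both at rest (horizontal distance between punch_nose and wide_cup below 0.016 m and z of punch_nose in the frame of wide_cup between 0.004 and 0.017 m and angle between punch's own z axis and vertical above 2.79 rad and horizontal distance between drift_mid and slim_cup below 0.018 m and z of drift_mid in the frame of slim_cup between 0.067 and 0.081 m and (angle between drift's own z axis and vertical below 0.25 rad or angle between drift's own z axis and vertical above 2.89 rad) and linear speed of each of punch, drift below 0.03 m/s); the robot touches nothing.
It fails at once if a bystander (bar, V-block, wrench, tin or brass block) is pushed more than 20 mm from its place (distance of any of parallel_bar, v_block, wrench, tin, brass_block from where it was at the start of the episode above 0.02 m).
It also fails if it takes over 72 s, if anything falls off the work surface, if the arm or the gripper's body presses on something with over 40 N, if the wrist force passes 120 N, or if a joint passes its speed limit or range.

### The arm

A 7-joint arm with a two-finger parallel gripper is mounted at the origin on the work surface. World frame = base frame: x ahead of the robot, y to its left, z up, the work surface at z = 0. Lengths are in mm, angles in rad, forces in N, time in s.
With the tool pointing down it reaches from about 400 to 875 mm from the base axis. Payload 4.4 kg.
Tool frame: the origin (TCP) lies at the very end of the fingers, on their centre line; the grasp point (between the pads) lies 19 mm behind it; z points along the fingers, y is the direction in which the jaws open and shut (so a half turn about z gives the same grasp; the last joint's range is limited). The gripper opens to 85 mm and grips with 20 to 120 N. Pads are 22 mm wide; open, the fingers measure 114 mm over their backs; the gripper's body (76 mm by 85 mm) begins 54 mm behind the grasp point. The pads swing forward as they close: fully open they stand 13 mm farther back than shut.
Start: joints at [-1.412, 0.628, 0.038, 1.517, -0.027, 0.996, -0.02], TCP at [144.867, 633.665, 231.313] pointing down, gripper open.
Joint ranges: [-3.06, 3.06], [-0.37, 2.12], [-1.25, 1.32], [0.18, 2.47], [-1.1, 4.24], [0.23, 1.98], [-2.94, 2.94]. Speed limits (rad/s): [2.57, 2.57, 3.14, 3.14, 3.14, 3.14, 3.14].

### API

Orientations are given as [roll, pitch, yaw] about the fixed x, y, z axes, in that order (R = Rz(yaw) Ry(pitch) Rx(roll)).
In Python, from cell import ctrl gives the robot as it stands.
- The arm moves only by the shell command python3 -m crank 'ROWS' [OPENING]. ROWS is JSON, a list that holds one entry, the list of rows, each a list of 6 numbers: the shift along the tool's x, y, z in units of 30 mm (1.0 is 30 mm), then the turn, a rotation vector about the tool's x, y, z in units of 6 degrees (1.0 is 6 degrees). In form: [[[tx, ty, tz, rx, ry, rz], ...]]. A call has 1 to 12 rows; each row shifts and turns the pose as measured when the row begins, along the tool's axes as they then stand; what a row does not reach is not made up. A row lasts 1/12 s, in which the tool goes at most 41.7 mm and 7.16 degrees, less where a joint would pass 70% of its speed; a pose out of reach is approached as far as the arm can. A call is refused whole if a number of a shift passes 1 or a number of a turn 1, either way. A call with a gripper value outside its range is refused whole. OPENING is the gripper command: -1 is fully open, 1 is shut, values between are in proportion, set as the call begins (- or left out, the last holds). The fingers move at their own pace and stop on an object; the grip force is fixed at half the most. Time passes only in rows, so rows that do not move let the fingers close. It gives the time, the measured TCP pose, the force and the opening at its end, in the units of the state.
- ctrl.read_state(): the state, without advancing time (a new reading comes with each control period).
- ctrl.get_image(name): name is "side" or "top"; returns a dict with "color" (480x640x3 uint8, red, green, blue), "depth" (480x640 float32, mm along the optical axis (not along the pixel's ray), 0 where there is no reading), "camera_matrix" (3x3 intrinsics, pixels), "R" (3x3) and "t" (3): a world point X has camera coordinates R X + t. Camera axes: x right, y down, z forward; pixel columns grow to the right and rows downward; lengths in mm; the calibration is good to about 2 mm. A picture is of the moment at which its call begins.
- ctrl.finish_job(): hands the job in, once; it reports no verdict.
Trained networks look in a picture, given as the dict that the camera call returned (one of the last four; its "shot" number tells which), for a name from the list of things; names that differ only in an ending like _2 or _b are one class to them, and where a whole thing is asked for, a point or a joint stands for the part that bears it (a point fixed in the world has none). Each returns a list of dicts, best first, with "conf" (0 to 1); they miss things now and then, are a little off and sometimes report something else, mostly with a low value. They report only what shows in the picture. A call takes as long as a camera call. They do not tell look-alikes from the thing itself.
- ctrl.search_frame(query, picture): "extent" ([centre column, centre row, width, height] in pixels, round what is visible of it).
The state is a dict: "clock": time; "qpos": joint angles; "qd": joint speeds; "tau": joint torques, N m; "eef_pos": TCP position; "tool_rot": TCP orientation; "force": force on the tool from outside, world axes, zero at the start; "torque": the same for the moment, N m; "width": finger opening in mm.
Only numpy, scipy, OpenCV 4.12 (cv2) and the standard library are available. Lean on these libraries where they do the work, as an engineer would, in place of code of your own. Each camera call takes 0.05 s, during which the arm holds its last target. There are 200 camera calls.

## Working session

There is one attempt and no reset: what is moved stays moved. The work goes in short steps, Python scripts to look and compute and a shell command to move; the robot and the scene stay as the last step left them, time stands still between calls to the robot, and variables do not carry over. Pictures are saved under pics/ and viewed, about 8 in all and at most 12, crops included, and the job is handed in when it is done.

```bash
ls; mkdir -p pics
cat > h.py <<'E'
import numpy as np, cv2
from cell import ctrl
def world(p,u,v,d):
    K=p["camera_matrix"];c=np.array([(u-K[0,2])/K[0,0]*d,(v-K[1,2])/K[1,1]*d,d])
    return p["R"].T@(c-p["t"])
def cloud(p):
    v,u=np.mgrid[0:480,0:640];d=p["depth"].astype(float);K=p["camera_matrix"]
    c=np.stack([(u-K[0,2])/K[0,0]*d,(v-K[1,2])/K[1,1]*d,d],-1)
    X=(c-p["t"])@p["R"]; X[d==0]=np.nan; return X
def pix(p,X):
    c=p["R"]@np.array(X,float)+p["t"];q=p["camera_matrix"]@c;return q[:2]/q[2]
def save(p,n): cv2.imwrite(n,cv2.cvtColor(p["color"],cv2.COLOR_RGB2BGR))
E
python3 - <<'E'
from h import *
np.set_printoptions(precision=1,suppress=True)
print(ctrl.read_state())
ps=[]
for n in("top","side"):
    p=ctrl.get_image(n);save(p,f"pics/{n}0.png");X=cloud(p)
    print(n,"cam at",-p["R"].T@p["t"],"axis",p["R"][2])
    for q in("punch","drift","wide_cup","slim_cup","parallel_bar","v_block","wrench","tin","brass_block"):
        for r in ctrl.search_frame(q,p)[:3]:
            e=r["extent"];u,v=int(e[0]),int(e[1]);print(q,round(r["conf"],2),np.array(e),X[min(v,479),min(u,639)])
E
```

```text
pics
{'clock': 0.0, 'qpos': array([-1.4,  0.6,  0. ,  1.5, -0. ,  1. , -0. ]), 'qd': array([ 0., -0.,  0., -0., -0.,  0., -0.]), 'tau': array([ -0. , -56.3,   1.2, -19.3,   0. ,   0. ,  -0. ]), 'eef_pos': array([144.7, 633. , 230.4]), 'tool_rot': array([-3.1,  0. ,  2.9]), 'force': array([-0.5, -0.7, -0.5]), 'torque': array([-0., -0., -0.]), 'width': 85.43413170200755}
top cam at [ 437.3  -39.  1174.1] axis [ 0.1 -0.  -1. ]
punch 0.47 [391.3 287.8  21.8  14.7] [ 481.9 -204.3  142.9]
punch 0.4 [292.6 265.6  32.5  38.1] [543.1  20.8  11.8]
drift 0.51 [336.4 190.3  57.4  13.5] [731.7 -90.   24.9]
drift 0.43 [320.  221.6   6.3   6.5] [634.4 -48.4 119.3]
drift 0.38 [281.3 308.9   6.6  10.4] [437.   45.9  31.4]
wide_cup 0.62 [292.8 264.3  36.5  38.8] [546.   21.1   7.1]
slim_cup 0.77 [193.9 256.5  26.3  26. ] [560.1 252.9  67.6]
parallel_bar 0.65 [292.8 263.6  35.8  34.5] [545.4  19.4  40.2]
parallel_bar 0.62 [335.9 190.2  53.1  14.7] [731.  -87.3  27.6]
parallel_bar 0.26 [390.7 287.5  18.4  19.3] [ 482.2 -203.   137. ]
v_block 0.81 [421.2 200.6  31.2  32.4] [ 706.7 -305.6   20.2]
wrench 0.56 [180.4 318.5  68.3  28. ] [413.7 294.6   9.7]
tin 0.66 [241.7 300.   27.3  26.4] [456.3 140.2  48.2]
brass_block 0.89 [473.6 262.6  13.7  38.9] [ 547.6 -426.9   30.2]
side cam at [370.3 593.4 724.1] axis [ 0.2 -0.7 -0.7]
punch 0.68 [386.6 222.4  16.8  51.1] [ 481.4 -200.6   77.4]
drift 0.97 [378.5 315.9  17.4  45.4] [439.2  64.8  75.3]
drift 0.7 [326.8 277.6  12.8  31.9] [552.   24.4  99. ]
drift 0.64 [377.  287.5  12.7  45.7] [456.2  -0.9  76.7]
wide_cup 0.81 [329.  300.9  37.7  49.4] [541.4  38.   51.1]
slim_cup 0.68 [278.4 412.1  45.4  54.8] [549.2 281.7  47.8]
v_block 0.76 [308.6 201.8  26.8  24.6] [ 704.1 -296.    18.1]
wrench 0.91 [365.9 447.1  50.9  65.8] [406.8 274.6   6.7]
tin 0.6 [356.6 367.1  32.9  44.3] [453.4 161.2  42. ]
brass_block 0.9 [376.6 186.2  31.7  18.7] [ 548.7 -408.9   24. ]
```

View pics/top0.png

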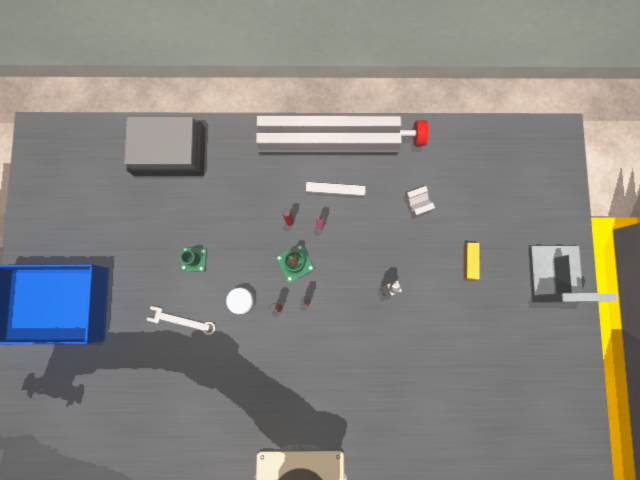

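View pics/side0.png

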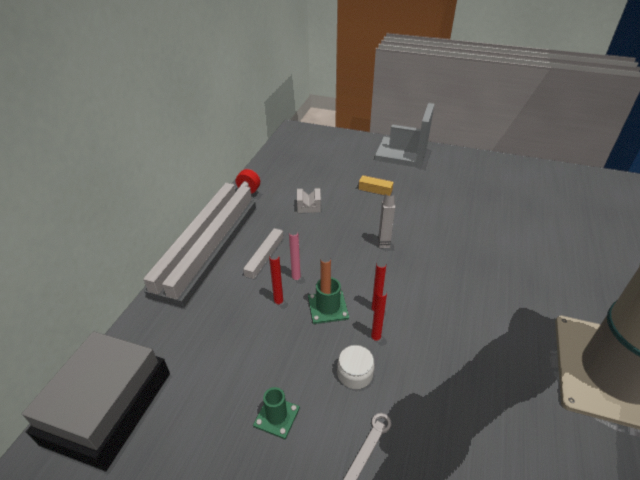

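The wide cup (with the drift, near 293,263 in the top view) stands among four red and pink look-alike posts. The slim cup is near (193,257). The punch stands alone at (391,287). Next I measure the posts, the cup axes, the punch yaw and the drift lean.

```bash
cat > m.py <<'E'
from h import *
np.set_printoptions(precision=1,suppress=True)
hs={}
for n in("top","side"):
    p=ctrl.get_image(n);X=cloud(p);C=p["color"]
    hsv=cv2.cvtColor(C,cv2.COLOR_RGB2HSV);H,S,V=[hsv[...,i].astype(int) for i in range(3)]
    ok=(X[...,2]>12)&(X[...,2]<200)
    ws=((X[...,0]>380)&(X[...,0]<780)&(abs(X[...,1])<340))
    red=ws&ok&(S>90)&((H<16)|(H>160))
    k,l,st,ce=cv2.connectedComponentsWithStats(red.astype(np.uint8))
    for i in range(1,k):
        if st[i,4]<15: continue
        P=X[l==i];c=np.median(C[l==i],0);z=P[:,2];T=P[z>np.nanmax(z)-12]
        print(n,"red",ce[i],st[i,4],"med",np.median(P,0),"top",np.median(T,0),"zmax",z.max(),"bot",np.median(P[z<z.min()+30],0),"rgb",c,"hue",np.median(H[l==i]))
    gr=ws&(S>80)&(H>50)&(H<95)
    k,l,st,ce=cv2.connectedComponentsWithStats(gr.astype(np.uint8))
    for i in range(1,k):
        if st[i,4]<80: continue
        P=X[l==i];F=P[(P[:,2]<14)];R=P[P[:,2]>60]
        print(n,"green",ce[i],"foot rect",cv2.minAreaRect(F[:,:2].astype(np.float32)),"rim circ",cv2.minEnclosingCircle(R[:,:2].astype(np.float32)),R.mean(0))
    q=(np.hypot(X[...,0]-482,X[...,1]+203)<45)&(X[...,2]>6)&(X[...,2]<170)
    P=X[q];print(n,"punch",len(P),P.min(0),P.max(0))
    for a,b in((25,60),(60,120),(135,160)):
        Q=P[(P[:,2]>a)&(P[:,2]<b)]
        if len(Q)>5: print(a,b,len(Q),Q.mean(0),cv2.minAreaRect(Q[:,:2].astype(np.float32)))
    u0,v0=(352,250) if n=="top" else (340,180); 
    crops=[cv2.resize(C[v:v+80,u:u+100],(400,320),interpolation=cv2.INTER_CUBIC) for u,v in (((345,250),(245,215)) if n=="top" else ((340,185),(280,225)))]
    hs[n]=np.hstack(crops)
cv2.imwrite("pics/crop1.png",cv2.cvtColor(cv2.resize(np.vstack([hs["top"],hs["side"]]),(750,600)),cv2.COLOR_RGB2BGR))
E
python3 m.py
```

```text
top red [288.3 219.2] 76 med [645.8  25.9  80.3] top [646.5  26.7 127.8] zmax 130.88598954456214 bot [646.4  25.4  30.2] rgb [129.  49.  48.] hue 0.0
top red [319.8 223.8] 60 med [634.7 -48.5  80.9] top [634.8 -48.3 129.9] zmax 132.54417416813226 bot [634.4 -46.8  25.6] rgb [155.  88. 102.] hue 174.0
top red [294.2 260.3] 40 med [546.5  11.   87.3] top [546.4  11.2 137. ] zmax 139.12692799747487 bot [546.6  11.4  42.7] rgb [118.5  79.   59.5] hue 10.0
top red [278.8 307.8] 31 med [437.   46.7  87.7] top [437.1  47.4 126.2] zmax 131.22903469381734 bot [435.8  46.6  36.2] rgb [100.  56.  56.] hue 1.0
top green [294.9 264.7] foot rect ((549.2410888671875, 14.629863739013672), (72.85694122314453, 72.43794250488281), 26.896080017089844) rim circ ((549.6964111328125, 14.951547622680664), 24.881227493286133) [546.1  14.   68.7]
top green [193.7 259.5] foot rect ((558.9760131835938, 266.5869140625), (57.25185012817383, 57.32367706298828), 86.80427551269531) rim circ ((559.16943359375, 267.1953125), 17.253652572631836) [557.8 265.8  67. ]
top punch 219 [ 465.2 -230.2    6.5] [ 502.9 -168.4  1
[... 1231 characters left out ...]
) [547.   23.6  64.6]
side green [275.8 412.8] foot rect ((560.98046875, 269.0355224609375), (59.8809928894043, 59.39650344848633), 87.44867706298828) rim circ ((560.8163452148438, 269.2563171386719), 17.65468406677246) [559.9 270.2  65. ]
side punch 641 [ 466.6 -223.1    6.1] [ 500.2 -193.8  148. ]
25 60 144 [ 481.7 -202.5   43. ] ((486.7104797363281, -205.79071044921875), (21.324951171875, 38.11916732788086), 67.08234405517578)
60 120 283 [ 481.9 -202.8   90.6] ((483.0087890625, -212.53057861328125), (26.916259765625, 30.993417739868164), 18.743938446044922)
135 160 50 [ 482.6 -205.4  141.8] ((483.145263671875, -206.53857421875), (20.292097091674805, 10.794612884521484), 5.861617565155029)
```

View pics/crop1.png

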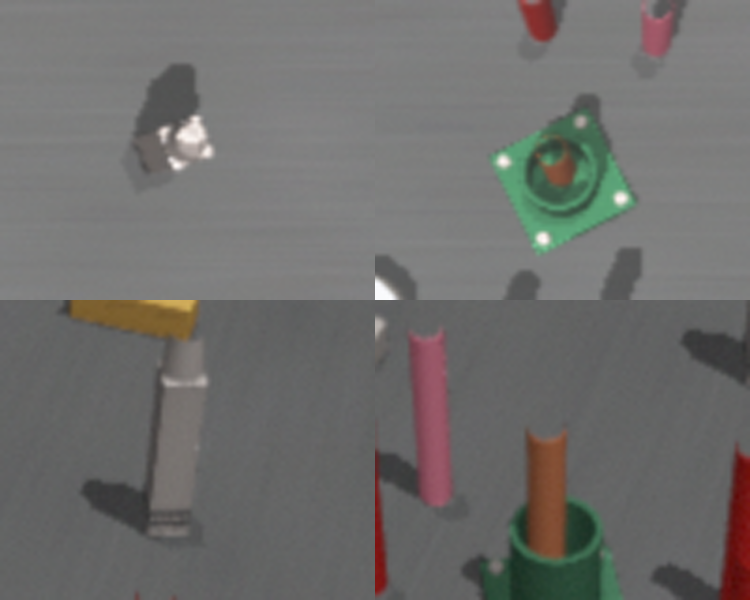

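```bash
cat >> h.py <<'E'
from scipy.spatial.transform import Rotation as Ro
def go(xyz,z,y):
    """units to reach TCP xyz (mm) with tool z along z and tool y along +-y; turn first, then shift"""
    s=ctrl.read_state();R0=Ro.from_euler("xyz",s["tool_rot"])
    z=np.array(z,float);z/=np.linalg.norm(z);y=np.array(y,float);y-=z*(y@z);y/=np.linalg.norm(y)
    best=[]
    for k in(1,-1):
        R=Ro.from_matrix(np.stack([np.cross(k*y,z),k*y,z],1));best.append(((R0.inv()*R).as_rotvec(),R))
    np.set_printoptions(precision=2,suppress=True)
    d=np.array(xyz)-s["eef_pos"]
    print("t",round(s["clock"],2),"pos",s["eef_pos"],"q",s["qpos"],"w",round(s["width"],1),"F",s["force"])
    print("dworld",d,"shift now-axes",R0.inv().apply(d)/30)
    for rv,R in best: print("  turn",np.degrees(rv)/6,"shift after",R.inv().apply(d)/30)
E
python3 - <<'E'
from h import *
go((553,16,235),(0,0,-1),(0,1,0))
for n in("side","top"):
    p=ctrl.get_image(n);X=cloud(p)
    q=(np.hypot(X[...,0]-482,X[...,1]+206)<30)&(X[...,2]>25)&(X[...,2]<118)
    P=X[q][:,:2]
    # footprint fit: square 26 mm, every point on nearest visible face
    from scipy.optimize import least_squares
    cam=-p["R"].T@p["t"]
    def f(a):
        th=a[2];L=(P-a[:2])@np.array([[np.cos(th),-np.sin(th)],[np.sin(th),np.cos(th)]])
        return np.abs(L).max(1)-13
    for t0 in(0,.3,.6,.9,1.2):
        r=least_squares(f,(483,-211,t0),loss="soft_l1");print(n,len(P),r.x[:2],np.degrees(r.x[2])%90,round(r.cost,1))
E
```

```text
t 1.1 pos [144.88 633.66 231.3 ] q [-1.41  0.63  0.04  1.52 -0.03  1.   -0.02] w 85.3 F [-0.73  0.62 -0.64]
dworld [ 408.12 -617.66    3.7 ] shift now-axes [-17.85 -17.04  -0.12]
  turn [ 0.   -0.   -2.15] shift after [-13.6  -20.59  -0.12]
  turn [-0.   -0.   27.85] shift after [13.6  20.59 -0.12]
side 420 [ 483.39 -213.64] 22.187142629302283 226.2
side 420 [ 483.39 -213.64] 22.187142632053128 226.2
side 420 [ 483.39 -213.64] 22.187142514320154 226.2
side 420 [ 483.39 -213.64] 22.187125518851584 226.2
side 420 [ 483.39 -213.64] 22.187142651315725 226.2
top 70 [ 481.4  -214.28] 21.189287674160063 12.9
top 70 [ 481.49 -214.26] 21.03765696570533 12.9
top 70 [ 481.4  -214.28] 21.189287712509405 12.9
top 70 [ 481.49 -214.26] 21.03765676772691 12.9
top 70 [ 481.4  -214.28] 21.18928715663789 12.9
```

```bash
python3 -m crank '[[[0,0,0,0,0,-1],[0,0,0,0,0,-1],[-0.66,-1,0,0,0,-0.15],[-0.66,-1,0,0,0,0],[-0.66,-1,0,0,0,0],[-0.66,-1,0,0,0,0],[-0.66,-1,0,0,0,0],[-0.66,-1,0,0,0,0],[-0.66,-1,0,0,0,0],[-0.66,-1,0,0,0,0],[-0.66,-1,0,0,0,0],[-0.66,-1,0,0,0,0]]]' -- -1; python3 -m crank '[[[-0.66,-1,0,0,0,0],[-0.66,-1,0,0,0,0],[-0.66,-1,0,0,0,0],[-0.66,-1,0,0,0,0],[-0.66,-1,0,0,0,0],[-0.66,-1,0,0,0,0],[-0.66,-1,0,0,0,0],[-0.66,-1,0,0,0,0],[-0.66,-1,0,0,0,0]]]'; python3 -c "
from h import *
go((553,16,200),(0,0,-1),(0,1,0))"
```

```text
clock: 1.95
eef_pos: [258.2, 328.1, 228.4]
tool_rot: [3.131, -0.003, 2.931]
force: [0.8, 0.3, 0.2]
width: 85.6
t 1.95 pos [258.19 328.09 228.4 ] q [-1.    0.3   0.05  2.14 -0.03  0.69  0.43] w 85.6 F [0.84 0.33 0.19]
dworld [ 294.81 -312.09  -28.4 ] shift now-axes [-11.79  -8.13   0.83]
  turn [ 0.1  -0.02 -2.01] shift after [ -9.83 -10.4    0.95]
  turn [-0.03 -0.15 27.99] shift after [ 9.83 10.4   0.95]invalid input: not JSON, or not a number
```

```bash
python3 -m crank '[[[0,0,0,0,0,-1],[0,0,0,0,0,-1],[-0.9,-0.95,0,0,0,0],[-0.9,-0.95,0,0,0,0],[-0.9,-0.95,0,0,0,0],[-0.9,-0.95,0,0,0,0],[-0.9,-0.95,0,0,0,0],[-0.9,-0.95,0,0,0,0],[-0.9,-0.95,0,0,0,0],[-0.9,-0.95,0,0,0,0],[-0.9,-0.95,0,0,0,0],[-0.5,-0.6,0,0,0,0]]]' -1; python3 -c "
from h import *
go((553,16,92),(0,0,-1),(0,1,0))"
```

```text
clock: 2.95
eef_pos: [530.7, 38.0, 229.7]
tool_rot: [3.128, 0.009, -3.129]
force: [1.2, -0.1, 0.1]
width: 85.7
t 2.95 pos [530.7   38.01 229.68] q [-0.17  0.46  0.07  1.86 -0.06  0.82  1.52] w 85.7 F [ 1.18 -0.1   0.07]
dworld [  22.3   -22.01 -137.68] shift now-axes [-0.69 -0.81  4.58]
  turn [0.13 0.08 0.12] shift after [-0.74 -0.73  4.59]
  turn [ -0.13   0.2  -29.88] shift after [0.74 0.73 4.59]
```

```bash
python3 -m crank '[[[-0.74,-0.73,0,0.13,0.08,0.12],[0,0,0.2,0,0,0],[0,0,0.9,0,0,0],[0,0,0.9,0,0,0],[0,0,0.9,0,0,0],[0,0,0.9,0,0,0],[0,0,0.7,0,0,0],[0,0,0.2,0,0,0]]]' -1; python3 -c "
from h import *
go((553,16,90),(0,0,-1),(0,1,0))
p=ctrl.get_image('side');save(p,'pics/side2.png');print(pix(p,(553,16,140)))"
```

```text
clock: 3.62
eef_pos: [565.8, 4.5, 87.0]
tool_rot: [-3.137, 0.018, 3.126]
force: [-0.2, 0.3, 0.1]
width: 85.3
t 3.62 pos [565.84   4.5   87.04] q [-0.1   0.7   0.07  1.9  -0.07  0.53  1.57] w 85.3 F [-0.24  0.28  0.12]
dworld [-12.84  11.5    2.96] shift now-axes [ 0.43  0.38 -0.11]
  turn [-0.04  0.17 -0.15] shift after [ 0.43  0.38 -0.1 ]
  turn [ 0.27  0.06 29.85] shift after [-0.43 -0.38 -0.1 ]
[326.88 258.59]
```

View pics/side2.png

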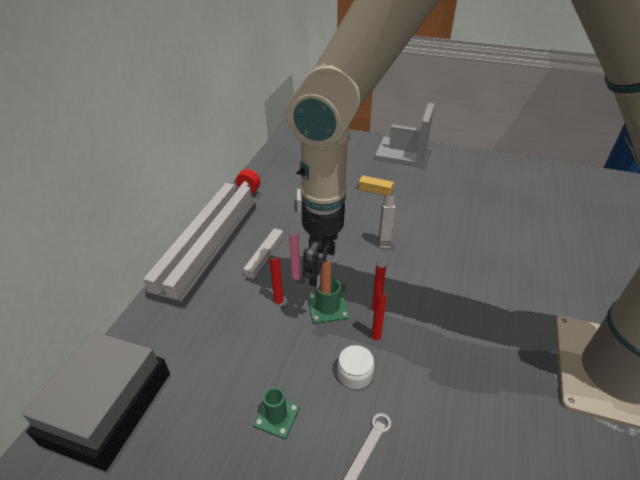

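The picture shows the arm down at the cup, with the gripper at about (320,240) slightly beyond the drift (326,275). The drift is still upright. The arm coasted past the target, so I correct that, let it settle, then close.

```bash
python3 -m crank '[[[0.43,0.38,-0.1,0,0.17,-0.15],[0,0,0,0,0,0],[0,0,0,0,0,0]]]' -1; python3 -c "
from h import *
go((553,16,90),(0,0,-1),(0,1,0))
p=ctrl.get_image('top');X=cloud(p);save(p,'pics/top2.png')"; python3 -m crank '[[[0,0,0,0,0,0],[0,0,0,0,0,0],[0,0,0,0,0,0],[0,0,0,0,0,0],[0,0,0,0,0,0],[0,0,0,0,0,0],[0,0,0,0,0,0],[0,0,0,0,0,0]]]' 1
```

```text
clock: 3.92
eef_pos: [552.9, 17.4, 91.9]
tool_rot: [-3.138, 0.0, -3.14]
force: [0.4, -0.6, 0.9]
width: 85.1
t 3.92 pos [552.95  17.45  91.88] q [-0.13  0.69  0.06  1.91 -0.07  0.54  1.56] w 85.1 F [ 0.39 -0.6   0.9 ]
dworld [ 0.05 -1.45 -1.88] shift now-axes [-0.   -0.05  0.06]
  turn [-0.04  0.    0.01] shift after [-0.   -0.05  0.06]
  turn [ -0.    -0.06 -29.99] shift after [0.   0.05 0.06]
clock: 4.63
eef_pos: [555.8, 17.5, 96.1]
tool_rot: [-3.138, 0.008, -3.14]
force: [-0.6, 0.1, 0.7]
width: 17.4
```

```bash
python3 -m crank '[[[0,0,0,0,0,0],[0,0,0,0,0,0],[0,0,0,0,0,0]]]' 1; python3 -c "
from h import *
a=ctrl.get_image('side');b=ctrl.get_image('top')
I=np.hstack([cv2.resize(a['color'][200:320,270:390],(400,400),interpolation=2),cv2.resize(b['color'][200:320,240:360],(400,400),interpolation=2)])
cv2.imwrite('pics/c3.png',I[...,::-1])"
```

```text
clock: 4.88
eef_pos: [555.9, 17.5, 96.2]
tool_rot: [-3.138, 0.008, -3.14]
force: [-0.3, 0.1, 1.2]
width: 17.6
```

View pics/c3.png

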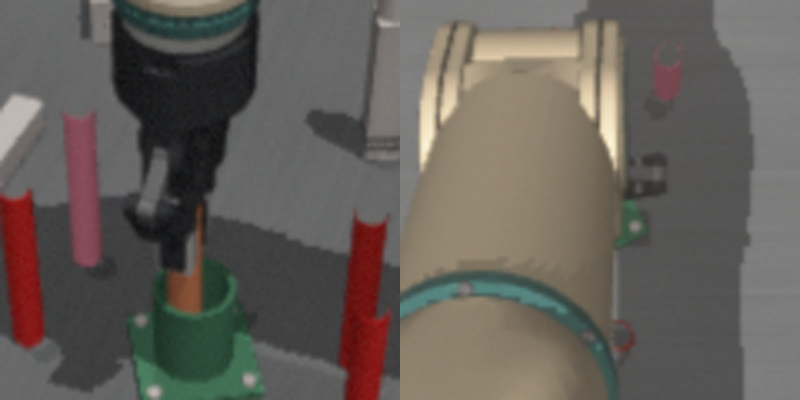

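The drift is between the pads, sitting a few mm toward the base side. I'll lift and check.

```bash
python3 -m crank '[[[0,0,-0.5,0,0,0],[0,0,-0.8,0,0,0],[0,0,-0.8,0,0,0],[0,0,-0.7,0,0,0],[0,0,-0.4,0,0,0],[0,0,0,0,0,0],[0,0,0,0,0,0]]]'
python3 - <<'E'
from h import *
go((558,268,190),(0,0,-1),(0,1,0))
p=ctrl.get_image("side");X=cloud(p);C=p["color"];hsv=cv2.cvtColor(C,cv2.COLOR_RGB2HSV).astype(int)
q=(hsv[...,1]>90)&(hsv[...,0]>5)&(hsv[...,0]<16)&(abs(X[...,0]-555)<40)&(abs(X[...,1]-17)<40)&(X[...,2]>40)
P=X[q];print(len(P),P.min(0),P.max(0))
for a in range(60,220,20):
    Q=P[(P[:,2]>a)&(P[:,2]<a+20)]
    if len(Q)>5:print(a,len(Q),np.median(Q,0))
I=cv2.resize(C[190:350,250:410],(600,600),interpolation=2);cv2.imwrite("pics/c4.png",I[...,::-1])
E
```

```text
clock: 5.57
eef_pos: [549.7, 18.1, 190.2]
tool_rot: [-3.137, -0.006, -3.14]
force: [-0.6, 0.1, -4.0]
width: 17.7
t 5.57 pos [549.75  18.06 190.21] q [-0.14  0.54  0.09  1.84 -0.06  0.77  1.54] w 17.7 F [-0.61  0.08 -4.02]
dworld [  8.25 249.94  -0.21] shift now-axes [-0.29  8.33 -0.03]
  turn [-0.04 -0.06  0.02] shift after [-0.28  8.33  0.01]
  turn [  0.09  -0.06 -29.98] shift after [ 0.28 -8.33  0.01]
364 [515.     8.83 104.98] [556.12  35.64 497.55]
100 58 [546.3   25.71 112.28]
120 72 [546.27  25.84 130.58]
140 76 [546.11  26.58 150.47]
160 81 [545.98  26.65 169.24]
180 28 [541.63  22.12 186.19]
200 27 [541.53  18.64 209.79]
```

View pics/c4.png

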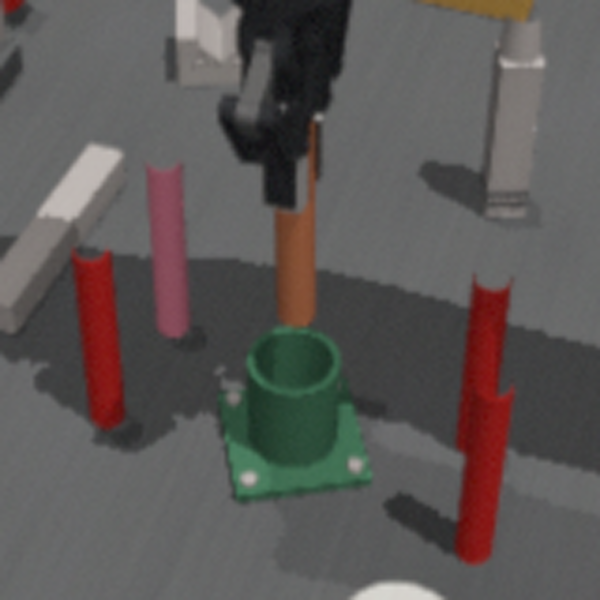

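The drift hangs plumb over the cup (axis about 549,18, bottom near z 105), and 4 N matches its weight. Next, the slim cup.

```bash
python3 -m crank '[[[0,0.5,0,0,0,0],[0,0.9,0,0,0,0],[0,0.95,0,0,0,0],[0,0.95,0,0,0,0],[0,0.95,0,0,0,0],[0,0.95,0,0,0,0],[-0.1,0.95,0,0,0,0],[-0.1,0.8,0,0,0,0],[0,0.5,0,0,0,0],[0,0,0,0,0,0],[0,0,0,0,0,0],[0,0,0,0,0,0]]]'
python3 - <<'E'
from h import *
go((560.5,268,190),(0,0,-1),(0,1,0))
E
```

```text
clock: 6.62
eef_pos: [545.5, 244.4, 167.9]
tool_rot: [-3.124, -0.037, 3.136]
force: [-0.2, -0.8, -3.2]
width: 17.6
t 6.62 pos [545.53 244.38 167.9 ] q [-0.53  0.65  0.09  1.69 -0.08  0.84  1.17] w 17.6 F [-0.24 -0.83 -3.18]
dworld [14.97 23.62 22.1 ] shift now-axes [-0.47  0.78 -0.77]
  turn [-0.17 -0.35 -0.05] shift after [-0.5   0.79 -0.74]
  turn [-0.55  0.27 29.95] shift after [ 0.5  -0.79 -0.74]
```

```bash
python3 -m crank '[[[0,0,-0.7,0,-0.3,0],[-0.5,0.8,0,-0.17,0,-0.05],[0,0,0,0,0,0],[0,0,0,0,0,0]]]'
python3 - <<'E'
from h import *
go((560.5,268,190),(0,0,-1),(0,1,0))
for n,C0 in(("side",(560.9,269.2)),("top",(559,267))):
    p=ctrl.get_image(n);X=cloud(p);C=p["color"];hsv=cv2.cvtColor(C,cv2.COLOR_RGB2HSV).astype(int)
    q=(hsv[...,1]>90)&(hsv[...,0]>5)&(hsv[...,0]<16)&(abs(X[...,0]-560)<40)&(abs(X[...,1]-268)<40)&(X[...,2]>70)
    P=X[q]
    if len(P)<10: continue
    c=-p["R"].T@p["t"];d=P[:,:2].mean(0)-c[:2];d/=np.linalg.norm(d)
    for a in(70,90,110,130,150):
        Q=P[(P[:,2]>a)&(P[:,2]<a+20)]
        if len(Q)>5:print(n,a,len(Q),"axis",np.median(Q,0)[:2]+8.2*d,"cup",C0)
E
```

```text
clock: 6.95
eef_pos: [561.1, 258.9, 186.7]
tool_rot: [-3.134, -0.01, 3.132]
force: [-0.1, -1.2, -3.1]
width: 17.6
t 6.95 pos [561.15 258.88 186.72] q [-0.54  0.64  0.1   1.65 -0.07  0.87  1.15] w 17.6 F [-0.07 -1.17 -3.13]
dworld [-0.65  9.12  3.28] shift now-axes [ 0.03  0.3  -0.11]
  turn [-0.08 -0.09 -0.09] shift after [ 0.02  0.3  -0.11]
  turn [-0.15  0.12 29.91] shift after [-0.02 -0.3  -0.11]
side 90 34 axis [558.65 258.95] cup (560.9, 269.2)
side 110 87 axis [559.41 259.33] cup (560.9, 269.2)
side 130 95 axis [559.73 259.44] cup (560.9, 269.2)
side 150 102 axis [560.35 260.12] cup (560.9, 269.2)
top 110 22 axis [557.48 258.01] cup (559, 267)
top 130 18 axis [556.9  259.04] cup (559, 267)
top 150 9 axis [554.98 259.73] cup (559, 267)
```

```bash
python3 -m crank '[[[-0.05,0.4,0,-0.08,-0.09,0],[0,0,0,0,0,0],[0,0,0,0,0,0]]]'
python3 - <<'E'
from h import *
go((562.5,268.5,190),(0,0,-1),(0,1,0))
E
```

```text
clock: 7.3
eef_pos: [562.6, 269.9, 185.6]
tool_rot: [3.141, -0.001, 3.129]
force: [-0.1, 0.0, -4.1]
width: 17.7
t 7.3 pos [562.57 269.88 185.63] q [-0.55  0.64  0.1   1.64 -0.08  0.86  1.14] w 17.7 F [-0.1   0.01 -4.12]
dworld [-0.07 -1.38  4.37] shift now-axes [ 0.   -0.05 -0.15]
  turn [ 0.   -0.01 -0.12] shift after [ 0.   -0.05 -0.15]
  turn [-0.01 -0.01 29.88] shift after [-0.    0.05 -0.15]
```

```bash
python3 -m crank '[[[0,-0.04,0.2,0,0,0],[0,0,0.3,0,0,0],[0,0,0.3,0,0,0],[0,0,0.3,0,0,0],[0,0,0.2,0,0,0],[0,0,0,0,0,0],[0,0,0,0,0,0]]]'
python3 - <<'E'
from h import *
go((562.5,268.5,96),(0,0,-1),(0,1,0))
E
```

```text
clock: 7.88
eef_pos: [560.9, 267.6, 140.5]
tool_rot: [-3.14, -0.004, 3.129]
force: [-0.1, -0.2, -2.4]
width: 17.8
t 7.88 pos [560.95 267.64 140.5 ] q [-0.55  0.7   0.09  1.68 -0.09  0.77  1.14] w 17.8 F [-0.09 -0.23 -2.44]
dworld [  1.55   0.86 -44.5 ] shift now-axes [-0.06  0.03  1.48]
  turn [-0.02 -0.04 -0.12] shift after [-0.05  0.03  1.48]
  turn [-0.06  0.03 29.88] shift after [ 0.05 -0.03  1.48]
```

```bash
python3 -m crank '[[[-0.05,0.03,0.2,0,0,0],[0,0,0.3,0,0,0],[0,0,0.3,0,0,0],[0,0,0.2,0,0,0],[0,0,0.15,0,0,0],[0,0,0,0,0,0],[0,0,0,0,0,0]]]'
python3 - <<'E'
from h import *
go((562.5,268.5,96),(0,0,-1),(0,1,0))
E
```

```text
clock: 8.47
eef_pos: [562.8, 268.8, 102.1]
tool_rot: [-3.14, -0.004, 3.129]
force: [0.6, -1.3, -3.5]
width: 17.2
t 8.47 pos [562.77 268.75 102.05] q [-0.54  0.75  0.08  1.7  -0.09  0.7   1.15] w 17.2 F [ 0.63 -1.26 -3.47]
dworld [-0.27 -0.25 -6.05] shift now-axes [ 0.01 -0.01  0.2 ]
  turn [-0.02 -0.04 -0.12] shift after [ 0.01 -0.01  0.2 ]
  turn [-0.06  0.02 29.88] shift after [-0.01  0.01  0.2 ]
```

Go down until the force changes, then release.

```bash
python3 -m crank '[[[0,0,0.15,0,0,0],[0,0,0.1,0,0,0],[0,0,0,0,0,0],[0,0,0,0,0,0]]]';  python3 -m crank '[[[0,0,0,0,0,0],[0,0,0,0,0,0],[0,0,0,0,0,0],[0,0,0,0,0,0],[0,0,0,0,0,0],[0,0,0,0,0,0]]]' -1; python3 -m crank '[[[0,0,-0.5,0,0,0],[0,0,-0.9,0,0,0],[0,0,-0.9,0,0,0],[0,0,-0.9,0,0,0],[0,0,-0.9,0,0,0],[0,0,-0.5,0,0,0],[0,0,0,0,0,0],[0,0,0,0,0,0]]]';python3 - <<'E'
from h import *
go((482.5,-214,230),(0,0,-1),(-np.sin(np.radians(21.7)),np.cos(np.radians(21.7)),0))
go((482.5,-214,230),(0,0,-1),(np.cos(np.radians(21.7)),np.sin(np.radians(21.7)),0))
E
```

```text
clock: 8.8
eef_pos: [564.0, 269.2, 96.6]
tool_rot: [-3.141, -0.001, 3.129]
force: [0.1, -0.4, -4.3]
width: 17.6
clock: 9.3
eef_pos: [566.7, 270.4, 98.8]
tool_rot: [3.139, 0.005, 3.129]
force: [0.4, 0.0, -0.8]
width: 85.3
clock: 9.97
eef_pos: [565.4, 269.7, 241.7]
tool_rot: [3.14, 0.003, 3.129]
force: [-0.1, 0.5, -0.7]
width: 85.5
t 9.97 pos [565.39 269.66 241.67] q [-0.56  0.58  0.11  1.58 -0.07  0.98  1.13] w 85.5 F [-0.08  0.55 -0.75]
dworld [ -82.89 -483.66  -11.67] shift now-axes [  2.56 -16.16   0.36]
  turn [ 0.01  0.03 -3.74] shift after [  8.53 -13.96   0.39]
  turn [ 0.04 -0.01 26.26] shift after [-8.53 13.96  0.39]
t 9.97 pos [565.39 269.66 241.67] q [-0.56  0.58  0.11  1.58 -0.07  0.98  1.13] w 85.5 F [-0.08  0.55 -0.75]
dworld [ -82.89 -483.66  -11.67] shift now-axes [  2.56 -16.16   0.36]
  turn [ 0.03  0.01 11.26] shift after [-13.96  -8.53   0.39]
  turn [ -0.01   0.03 -18.74] shift after [13.96  8.53  0.39]
```

```bash
python3 -m crank '[[[0,-0.5,0,0,0,-0.8],[0.05,-0.95,0,0,0,-0.8],[0.2,-0.95,0,0,0,-0.8],[0.3,-0.95,0,0,0,-0.8],[0.4,-0.9,0,0,0,-0.5],[0.52,-0.85,0,0,0,0],[0.52,-0.85,0,0,0,0],[0.52,-0.85,0,0,0,0],[0.52,-0.85,0,0,0,0],[0.52,-0.85,0,0,0,0],[0.52,-0.85,0,0,0,0],[0.52,-0.85,0,0,0,0]]]';python3 -m crank '[[[0.52,-0.85,0,0,0,0],[0.52,-0.85,0,0,0,0],[0.4,-0.7,0,0,0,0],[0.2,-0.4,0,0,0,0],[0,0,0,0,0,0],[0,0,0,0,0,0],[0,0,0,0,0,0]]]'
python3 - <<'E'
from h import *
go((482.5,-214,210),(0,0,-1),(-np.sin(np.radians(21.7)),np.cos(np.radians(21.7)),0))
E
```

```text
clock: 10.97
eef_pos: [519.5, -73.1, 222.9]
tool_rot: [3.128, -0.018, -2.728]
force: [0.9, -0.1, -0.4]
width: 85.2
clock: 11.55
eef_pos: [498.7, -181.4, 213.2]
tool_rot: [3.12, -0.033, -2.741]
force: [0.7, 0.3, 0.6]
width: 85.5
t 11.55 pos [ 498.67 -181.38  213.2 ] q [ 0.28  0.5   0.02  1.84 -0.    0.85  2.27] w 85.5 F [0.67 0.28 0.65]
dworld [-16.17 -32.62  -3.2 ] shift now-axes [ 0.92 -0.79  0.12]
  turn [ 0.2  -0.32  0.21] shift after [ 0.9  -0.81  0.11]
  turn [  0.5    0.31 -29.78] shift after [-0.9   0.81  0.11]
```

```bash
python3 -m crank '[[[0.9,-0.8,0,0.2,-0.32,0.21],[0,0,0,0,0,0],[0,0,0,0,0,0],[0,0,0,0,0,0]]]'
python3 - <<'E'
from h import *
go((482.5,-214,150),(0,0,-1),(-np.sin(np.radians(21.7)),np.cos(np.radians(21.7)),0))
E
```

```text
clock: 11.88
eef_pos: [484.1, -207.7, 211.8]
tool_rot: [3.138, 0.001, -2.754]
force: [0.5, 0.2, 0.2]
width: 85.4
t 11.88 pos [ 484.15 -207.72  211.76] q [ 0.34  0.48  0.01  1.88 -0.01  0.78  2.33] w 85.4 F [0.54 0.25 0.15]
dworld [ -1.65  -6.28 -61.76] shift now-axes [ 0.13 -0.18  2.06]
  turn [0.04 0.01 0.09] shift after [ 0.13 -0.17  2.06]
  turn [ -0.02   0.06 -29.91] shift after [-0.13  0.17  2.06]
```

```bash
python3 -m crank '[[[0.15,-0.25,0.2,0,0,0.09],[0,0,0.4,0,0,0],[0,0,0.8,0,0,0],[0,0,0.8,0,0,0],[0,0,0.8,0,0,0],[0,0,0.6,0,0,0],[0,0,0.3,0,0,0],[0,0,0,0,0,0],[0,0,0,0,0,0]]]'
python3 - <<'E'
from h import *
go((482.5,-214,89),(0,0,-1),(-np.sin(np.radians(21.7)),np.cos(np.radians(21.7)),0))
E
```

```text
clock: 12.63
eef_pos: [488.8, -210.6, 88.5]
tool_rot: [3.139, 0.006, -2.751]
force: [0.9, -0.2, 0.4]
width: 85.2
t 12.63 pos [ 488.81 -210.65   88.47] q [ 0.36  0.67  0.    1.97 -0.02  0.5   2.34] w 85.2 F [ 0.89 -0.24  0.35]
dworld [-6.31 -3.35  0.53] shift now-axes [ 0.24 -0.02 -0.02]
  turn [0.03 0.05 0.11] shift after [ 0.24 -0.03 -0.02]
  turn [ -0.08   0.04 -29.88] shift after [-0.24  0.03 -0.02]
```

Trim, close, lift about 30 mm and turn back to zero yaw.

```bash
python3 -m crank '[[[0.28,-0.03,0,0,0.05,0.11],[0,0,0,0,0,0],[0,0,0,0,0,0]]]'; python3 -m crank '[[[0,0,0,0,0,0],[0,0,0,0,0,0],[0,0,0,0,0,0],[0,0,0,0,0,0],[0,0,0,0,0,0],[0,0,0,0,0,0],[0,0,0,0,0,0],[0,0,0,0,0,0],[0,0,0,0,0,0]]]' 1;python3 -m crank '[[[0,0,-0.3,0,0,0],[0,0,-0.6,0,0,0],[0,0,-0.6,0,0,0],[0,0,-0.3,0,0,0],[0,0,0,0,0,0],[0,0,0,0,0,0]]]'
python3 - <<'E'
from h import *
go((535,-110,140),(0,0,-1),(0,1,0))
p=ctrl.get_image("side");save(p,"pics/s5.png")
E
```

```text
clock: 12.88
eef_pos: [482.3, -215.3, 90.4]
tool_rot: [3.141, 0.002, -2.763]
force: [-0.7, -1.3, 0.1]
width: 85.3
clock: 13.63
eef_pos: [483.7, -215.8, 93.5]
tool_rot: [-3.139, 0.006, -2.763]
force: [-0.0, 0.6, 1.8]
width: 25.1
clock: 14.13
eef_pos: [478.4, -214.3, 146.1]
tool_rot: [3.136, -0.003, -2.763]
force: [0.0, 1.4, -7.2]
width: 24.9
t 14.13 pos [ 478.41 -214.3   146.11] q [ 0.36  0.57  0.02  1.95 -0.02  0.63  2.33] w 24.9 F [ 0.01  1.42 -7.24]
dworld [ 56.59 104.3   -6.11] shift now-axes [-3.04  2.53  0.21]
  turn [ 0.05 -0.04  3.61] shift after [-1.89  3.48  0.2 ]
  turn [  0.06   0.06 -26.39] shift after [ 1.89 -3.48  0.2 ]
```

View pics/s5.png

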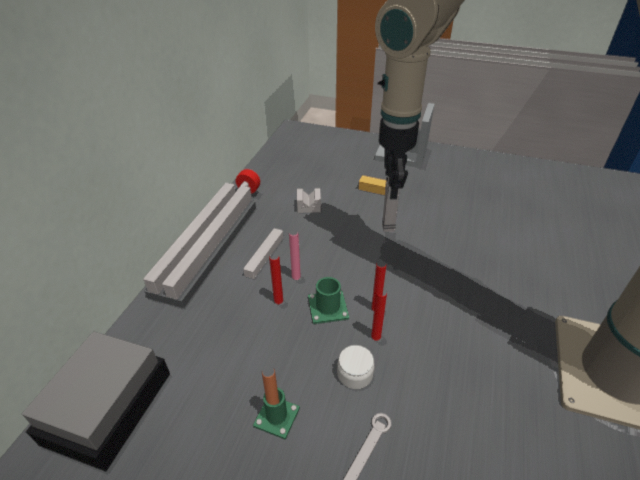

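The drift stands upright in the slim cup (271,385), and the punch hangs clear in the gripper (390,205). The plan for the flip:
1. Tip the punch about 70° in the gripper and lay it on the open plate, with the jaws horizontal and the head lowest.
2. Regrip it from above.
3. Turn it 90° so the nose points down.

```bash
python3 -m crank '[[[0,0,0,0,0.5,0],[0,0,0,0,0.8,0],[0,0,0,0,0.8,0],[0,0,0,0,0.8,0],[0,0,0,0,0.8,0],[0,0,0,0,0.8,0],[0,0,0,0,0.8,0],[0,0,0,0,0.8,0],[0,0,0,0,0.5,0],[0,0,0,0,0,0],[0,0,0,0,0,0]]]'
python3 - <<'E'
from h import *
a=np.radians(21.7)
go((480,-214,100),(-np.cos(a)*np.sin(1.22),-np.sin(a)*np.sin(1.22),-np.cos(1.22)),(-np.sin(a),np.cos(a),0))
E
```

```text
clock: 15.1
eef_pos: [480.8, -209.4, 130.8]
tool_rot: [3.127, -0.714, -2.754]
force: [0.0, -0.2, -6.5]
width: 25.1
t 15.1 pos [ 480.8  -209.37  130.83] q [0.02 0.93 0.22 1.47 0.19 1.37 2.07] w 25.1 F [ 0.05 -0.15 -6.54]
dworld [ -0.8   -4.63 -30.83] shift now-axes [-0.61 -0.14  0.83]
  turn [0.06 4.83 0.08] shift after [-0.94 -0.13  0.43]
  turn [ -7.49   0.1  -28.97] shift after [0.94 0.13 0.43]
```

```bash
python3 -m crank '[[[0,0,0,0,0.5,0],[0,0,0,0,0.8,0],[0,0,0,0,0.8,0],[0,0,0,0,0.8,0],[0,0,0,0,0.8,0],[0,0,0,0,0.6,0],[0,0,0,0,0,0],[0,0,0,0,0,0]]]'
python3 - <<'E'
from h import *
a=np.radians(21.7)
go((480,-214,75),(-np.cos(a)*np.sin(1.22),-np.sin(a)*np.sin(1.22),-np.cos(1.22)),(-np.sin(a),np.cos(a),0))
p=ctrl.get_image("side");save(p,"pics/s6.png")
X=cloud(p);q=(np.hypot(X[...,0]-450,X[...,1]+220)<70)&(X[...,2]>20)&(X[...,2]<160)
P=X[q];i=P[:,2].argsort()[:40];print("lowest",P[i].mean(0))
E
```

```text
clock: 15.77
eef_pos: [482.9, -211.1, 125.9]
tool_rot: [3.109, -1.145, -2.739]
force: [0.2, -0.5, -7.5]
width: 25.2
t 15.77 pos [ 482.9  -211.12  125.89] q [-0.04  1.21  0.28  1.18  0.27  1.78  2.07] w 25.2 F [ 0.17 -0.49 -7.45]
dworld [ -2.9   -2.88 -50.89] shift now-axes [-1.49 -0.08  0.81]
  turn [0.1  0.72 0.1 ] shift after [-1.55 -0.05  0.7 ]
  turn [ -1.12   0.16 -29.88] shift after [1.55 0.05 0.7 ]
lowest [ 413.21 -222.28   84.25]
```

View pics/s6.png

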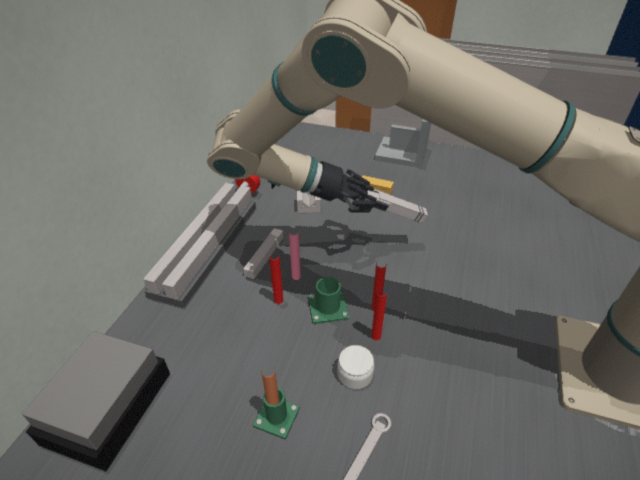

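```bash
python3 -m crank '[[[-0.3,0,0.13,0,0,0],[-0.5,0,0.22,0,0,0],[-0.5,0,0.22,0,0,0],[-0.4,0,0.18,0,0,0],[-0.2,0,0.09,0,0,0],[0,0,0,0,0,0],[0,0,0,0,0,0]]]'
python3 - <<'E'
from h import *
a=np.radians(21.7);t=1.145
go((482,-214,53),(-np.cos(a)*np.sin(t),-np.sin(a)*np.sin(t),-np.cos(t)),(-np.sin(a),np.cos(a),0))
E
```

```text
clock: 16.4
eef_pos: [483.8, -211.5, 58.7]
tool_rot: [3.113, -1.131, -2.746]
force: [0.4, -0.0, -6.3]
width: 25.0
t 16.4 pos [ 483.76 -211.5    58.73] q [-0.03  1.3   0.27  1.16  0.25  1.72  2.04] w 25.0 F [ 0.38 -0.03 -6.27]
dworld [-1.76 -2.5  -5.73] shift now-axes [-0.14 -0.06  0.16]
  turn [0.13 0.14 0.07] shift after [-0.14 -0.06  0.16]
  turn [ -0.21   0.21 -29.93] shift after [0.14 0.06 0.16]
```

```bash
python3 -m crank '[[[0,0,0,0.1,0.6,0],[0,0,0,0,0.7,0],[0,0,0,0,0.4,0],[0,0,0,0,0,0],[-0.2,0,0.05,0,0,0],[-0.2,0,0.05,0,0,0],[0,0,0,0,0,0],[0,0,0,0,0,0]]]'
python3 - <<'E'
from h import *
a=np.radians(21.7);t=1.29
go((482,-214,40),(-np.cos(a)*np.sin(t),-np.sin(a)*np.sin(t),-np.cos(t)),(-np.sin(a),np.cos(a),0))
s=ctrl.read_state();T=s["tool_rot"][1];print("tilt",np.degrees(T),"head corner z",s["eef_pos"][2]-93*np.cos(T)+13*np.sin(T))
E
```

```text
clock: 17.07
eef_pos: [485.8, -212.2, 48.2]
tool_rot: [3.127, -1.308, -2.749]
force: [0.1, -0.3, -6.9]
width: 24.8
t 17.07 pos [ 485.81 -212.21   48.25] q [-0.04  1.43  0.29  1.02  0.28  1.89  2.06] w 24.8 F [ 0.14 -0.25 -6.92]
dworld [-3.81 -1.79 -8.25] shift now-axes [-0.23 -0.01  0.21]
  turn [ 0.01 -0.17  0.03] shift after [-0.23 -0.01  0.21]
  turn [  0.27   0.01 -29.96] shift after [0.23 0.01 0.21]
tilt -74.92860584255205 head corner z 11.512709125423273
```

```bash
python3 -m crank '[[[-0.2,0,0.05,0,0,0],[-0.17,0,0.05,0,0,0],[0,0,0,0,0,0],[0,0,0,0,0,0]]]'; python3 -m crank '[[[0,0,0,0,0,0],[0,0,0,0,0,0],[0,0,0,0,0,0],[0,0,0,0,0,0],[0,0,0,0,0,0],[0,0,0,0,0,0],[0,0,0,0,0,0]]]' -1;  python3 -m crank '[[[0.3,0,-0.08,0,0,0],[0.6,0,-0.15,0,0,0],[0.9,0,-0.23,0,0,0],[0.9,0,-0.23,0,0,0],[0.9,0,-0.23,0,0,0],[0.9,0,-0.23,0,0,0],[0.5,0,-0.12,0,0,0],[0,0,0,0,0,0]]]'; python3 -m crank '[[[0,0,0,0,-0.9,0],[0,0,0,0,-0.9,0],[0,0,0,0,-0.9,0],[0,0,0,0,-0.9,0],[0,0,0,0,-0.9,0],[0,0,0,0,-0.9,0],[0,0,0,0,-0.9,0],[0,0,0,0,-0.9,0],[0,0,0,0,-0.9,0],[0,0,0,0,-0.9,0],[0,0,0,0,-0.9,0],[0,0,0,0,-0.9,0]]]'
python3 - <<'E'
from h import *
for n in("side","top"):
    p=ctrl.get_image(n);save(p,f"pics/{n}7.png")
    X=cloud(p);C=p["color"];S=cv2.cvtColor(C,cv2.COLOR_RGB2HSV)[...,1]
    q=(abs(X[...,0]-490)<120)&(abs(X[...,1]+210)<110)&(X[...,2]>15)&(X[...,2]<34)
    P=X[q]
    if len(P)>10: print(n,len(P),cv2.minAreaRect(P[:,:2].astype(np.float32)),P.mean(0))
s=ctrl.read_state();print(s["eef_pos"],s["tool_rot"],s["clock"])
E
```

```text
clock: 17.4
eef_pos: [486.4, -212.7, 37.3]
tool_rot: [3.133, -1.305, -2.755]
force: [-0.5, -0.8, -7.3]
width: 25.4
clock: 17.98
eef_pos: [485.6, -215.0, 47.1]
tool_rot: [-3.116, -1.32, -2.791]
force: [-0.8, -0.0, 0.3]
width: 85.6
clock: 18.65
eef_pos: [483.3, -214.3, 212.1]
tool_rot: [-3.124, -1.325, -2.786]
force: [0.3, 0.9, -0.3]
width: 85.6
clock: 19.65
eef_pos: [485.8, -206.6, 202.6]
tool_rot: [-3.141, -0.151, -2.762]
force: [-0.3, -0.3, -0.1]
width: 85.0
side 582 ((476.36328125, -215.10951232910156), (149.04803466796875, 30.73739242553711), 19.181312561035156) [ 471.71769549 -213.84981923   22.29920796]
top 88 ((528.1799926757812, -194.9991912841797), (35.81696701049805, 20.461732864379883), 11.63526439666748) [ 530.41132831 -191.86427279   22.73872964]
[ 481.93689226 -209.01805926  203.59776052] [ 3.14138376 -0.15568091 -2.76791036] 19.75
```

View pics/side7.png

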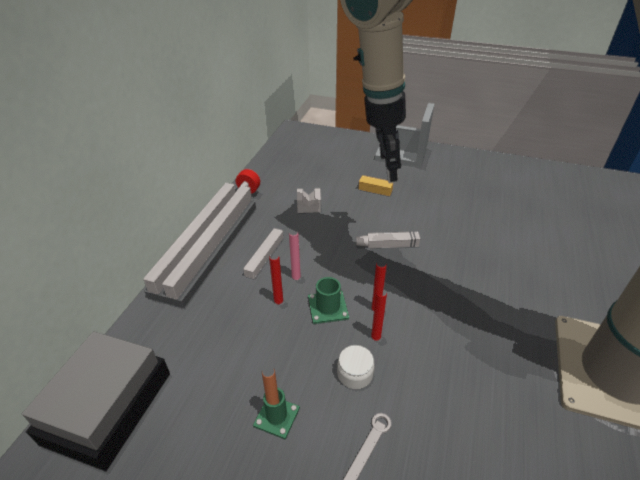

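The punch lies flat at (390,240) with the nose at (362,241), pointing in +x. Its centre is about (476,-215) and its azimuth about 20°. I grip it from above, 55 mm from the head.

```bash
cat > g.py <<'E'
from h import *
import sys
a=np.radians(19.7);z=float(sys.argv[1])
go((457,-221.5,z),(0,0,-1),(-np.sin(a),np.cos(a),0))
E
python3 -m crank '[[[0,0,0,0,-0.9,0],[0,0,0,0,-0.55,0],[0,0,0,0,0,0],[0,0,0,0,0,0]]]'; python3 g.py 130
```

```text
clock: 20.08
eef_pos: [483.6, -206.2, 201.6]
tool_rot: [3.137, -0.006, -2.765]
force: [0.4, 0.9, -0.4]
width: 85.3
t 20.08 pos [ 483.64 -206.23  201.65] q [ 0.21  0.5   0.21  1.89 -0.14  0.77  2.44] w 85.3 F [ 0.36  0.93 -0.41]
dworld [-26.64 -15.27 -71.65] shift now-axes [ 1.   -0.16  2.39]
  turn [ 0.04 -0.06  0.31] shift after [ 1.01 -0.18  2.39]
  turn [  0.09   0.07 -29.69] shift after [-1.01  0.18  2.39]
```

Run:
```python
from h import *
p=ctrl.get_image("top")
I=cv2.resize(p["color"][215:335,320:480],(800,600),interpolation=2);cv2.imwrite("pics/c8.png",I[...,::-1])
for x in((457,-221.5,26),(405.5,-240,26),(546,-190,20)): print(pix(p,x), (pix(p,x)-[320,215])*5)
```

```text
[390.66836465 299.2942867 ] [353.34182327 421.47143348]
[398.77910365 320.60550693] [393.89551827 528.02753466]
[376.75983679 263.29843601] [283.79918393 241.49218003]
```

View pics/c8.png

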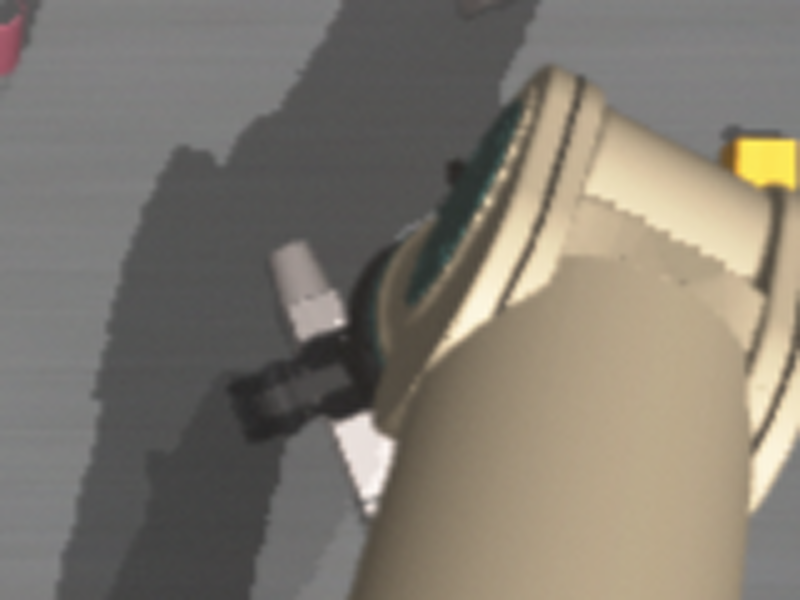

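The bar shows with its nose at crop (290,245). Mid-bar is about 4 mm further to -y than I measured, so I aim at (458,-225).

```bash
sed -i 's/457,-221.5/458,-225/' g.py; python3 -m crank '[[[0.95,-0.05,0,0,-0.06,0.31],[0,0,0.3,0,0,0],[0,0,0.8,0,0,0],[0,0,0.8,0,0,0],[0,0,0.5,0,0,0],[0,0,0,0,0,0],[0,0,0,0,0,0]]]'; python3 g.py 60
```

```text
clock: 20.72
eef_pos: [465.4, -214.0, 123.6]
tool_rot: [3.135, -0.01, -2.784]
force: [1.7, 0.9, 0.2]
width: 85.5
t 20.72 pos [ 465.36 -213.97  123.58] q [ 0.25  0.61  0.18  1.99 -0.19  0.57  2.49] w 85.5 F [1.67 0.93 0.19]
dworld [ -7.36 -11.03 -63.58] shift now-axes [ 0.34 -0.27  2.12]
  turn [ 0.06 -0.1   0.13] shift after [ 0.35 -0.26  2.12]
  turn [  0.15   0.1  -29.87] shift after [-0.35  0.26  2.12]
```

```bash
python3 -m crank '[[[0.4,-0.35,0,0,-0.1,0.13],[0,0,0.2,0,0,0],[0,0,0.6,0,0,0],[0,0,0.6,0,0,0],[0,0,0.6,0,0,0],[0,0,0.3,0,0,0],[0,0,0,0,0,0],[0,0,0,0,0,0]]]'; python3 g.py 8
```

```text
clock: 21.38
eef_pos: [467.5, -226.5, 55.6]
tool_rot: [3.14, 0.005, -2.789]
force: [1.5, 0.2, 0.4]
width: 85.2
t 21.38 pos [ 467.45 -226.48   55.6 ] q [ 0.32  0.72  0.13  2.02 -0.22  0.4   2.54] w 85.2 F [1.46 0.25 0.37]
dworld [ -9.45   1.48 -47.6 ] shift now-axes [0.29 0.15 1.59]
  turn [0.01 0.05 0.09] shift after [0.28 0.15 1.59]
  turn [ -0.07   0.02 -29.91] shift after [-0.28 -0.15  1.59]
```

```bash
python3 -m crank '[[[0.35,0.1,0,0,0.05,0.09],[0.05,0,0.3,0,0,0],[0.05,0,0.4,0,0,0],[0.05,0,0.4,0,0,0],[0,0,0.25,0,0,0],[0,0,0.1,0,0,0],[0,0,0,0,0,0],[0,0,0,0,0,0]]]'; python3 g.py 6
```

```text
clock: 22.05
eef_pos: [453.4, -230.5, 14.0]
tool_rot: [-3.137, 0.004, -2.8]
force: [-0.7, 0.5, -0.3]
width: 85.5
t 22.05 pos [ 453.39 -230.48   14.01] q [ 0.35  0.79  0.1   2.07 -0.24  0.29  2.56] w 85.5 F [-0.7   0.47 -0.28]
dworld [ 4.61  5.48 -8.01] shift now-axes [-0.2   0.12  0.27]
  turn [-0.05  0.04 -0.02] shift after [-0.21  0.12  0.27]
  turn [ 0.06  0.07 29.98] shift after [ 0.21 -0.12  0.27]
```

```bash
python3 -m crank '[[[-0.15,0.12,0.2,0,0.04,0],[0,0,0.12,0,0,0],[0,0,0,0,0,0],[0,0,0,0,0,0]]]'; python3 g.py 6;  python3 -m crank '[[[0,0,0,0,0,0],[0,0,0,0,0,0],[0,0,0,0,0,0],[0,0,0,0,0,0],[0,0,0,0,0,0],[0,0,0,0,0,0],[0,0,0,0,0,0],[0,0,0,0,0,0],[0,0,0,0,0,0]]]' 1
```

```text
clock: 22.38
eef_pos: [458.2, -225.2, 4.7]
tool_rot: [-3.135, 0.002, -2.799]
force: [-0.1, 0.3, 0.2]
width: 85.4
t 22.38 pos [ 458.19 -225.17    4.7 ] q [ 0.34  0.81  0.1   2.06 -0.25  0.27  2.56] w 85.4 F [-0.1   0.34  0.24]
dworld [-0.19  0.17  1.3 ] shift now-axes [ 0.    0.01 -0.04]
  turn [-0.06  0.02 -0.01] shift after [ 0.    0.01 -0.04]
  turn [ 0.03  0.1  29.99] shift after [-0.   -0.01 -0.04]
clock: 23.13
eef_pos: [458.3, -224.8, 5.4]
tool_rot: [-3.135, 0.002, -2.798]
force: [0.2, -0.1, 0.2]
width: 24.8
```

```bash
python3 -m crank '[[[0,0,-0.3,0,0,0],[0,0,-0.6,0,0,0],[0,0,-0.9,0,0,0],[0,0,-0.9,0,0,0],[0,0,-0.9,0,0,0.5],[0,0,-0.9,0,0,0.9],[0,0,-0.9,0,0,0.9],[0,0,-0.9,0,0,0.9],[0,0,-0.6,0,0,0.9],[0,0,-0.3,0,0,0.9],[0,0,0,0,0,0.9],[0,0,0,0,0,0.9]]]'; python3 -m crank '[[[0,0,0,0,0,0.9],[0,0,0,0,0,0.9],[0,0,0,0,0,0.9],[0,0,0,0,0,0.9],[0,0,0,0,0,0.9],[0,0,0,0,0,0.9],[0,0,0,0,0,0.9],[0,0,0,0,0,0.9],[0,0,0,0,0,0.9],[0,0,0,0,0,0],[0,0,0,0,0,0]]]'
cat > f.py <<'E'
from h import *
import sys
x,y,z,t,az=map(float,sys.argv[1:]);a=np.radians(az);t=np.radians(t)
go((x,y,z),(np.cos(a)*np.sin(t),np.sin(a)*np.sin(t),-np.cos(t)),(-np.sin(a),np.cos(a),0))
E
python3 f.py 545 -70 230 0 105
```

```text
clock: 24.13
eef_pos: [445.7, -217.8, 227.6]
tool_rot: [3.139, -0.023, 2.739]
force: [-0.4, -0.7, -7.2]
width: 24.9
clock: 25.05
eef_pos: [432.3, -206.4, 223.5]
tool_rot: [-3.11, -0.041, 1.846]
force: [0.0, 0.9, -7.1]
width: 24.3
t 25.05 pos [ 432.31 -206.4   223.46] q [-0.11  0.52  0.75  1.96 -0.45  0.89  1.16] w 24.3 F [ 0.01  0.94 -7.13]
dworld [112.69 136.4    6.54] shift now-axes [ 3.36  4.85 -0.24]
  turn [  0.61  -0.48 -29.86] shift after [-3.42 -4.8  -0.22]
  turn [-0.31 -0.39  0.13] shift after [ 3.42  4.8  -0.22]
```

```bash
python3 -m crank '[[[0.3,0.4,-0.1,0,0,0],[0.5,0.75,-0.1,0,0,0],[0.5,0.75,-0.1,0,0,0],[0.5,0.75,0,0,0,0],[0.5,0.75,0,0,0,0],[0.4,0.5,0,0,0,0],[0,0,0,-0.3,0.3,0],[0,0,0,0,0.7,0],[0,0,0,0,0.7,0],[0,0,0,0,0.7,0],[0,0,0,0,0.7,0],[0,0,0,0,0.7,0]]]'; python3 f.py 545 -70 230 22 105;python3 -m crank '[[[0,0,0,0,0.7,0],[0,0,0,0,0.7,0],[0,0,0,0,0.7,0],[0,0,0,0,0.7,0],[0,0,0,0,0,0],[0,0,0,0,0,0]]]'; python3 f.py 545 -70 230 40 105
```

```text
clock: 26.05
eef_pos: [522.1, -80.5, 230.9]
tool_rot: [3.137, -0.465, 1.893]
force: [0.6, 0.1, -6.6]
width: 24.7
t 26.05 pos [522.08 -80.48 230.93] q [ 0.01  0.68  0.55  1.67 -0.66  1.33  1.15] w 24.7 F [ 0.64  0.1  -6.65]
dworld [22.92 10.48 -0.93] shift now-axes [0.07 0.83 0.07]
  turn [  1.2   -0.3  -29.45] shift after [-0.12 -0.83  0.08]
  turn [-0.19 -0.78  0.52] shift after [0.12 0.83 0.08]
clock: 26.55
eef_pos: [522.2, -90.7, 225.3]
tool_rot: [3.129, -0.757, 1.904]
force: [-0.1, 0.4, -7.1]
width: 24.6
t 26.55 pos [522.23 -90.75 225.25] q [ 0.2   0.82  0.45  1.53 -0.73  1.59  1.24] w 24.6 F [-0.13  0.42 -7.11]
dworld [22.77 20.75  4.75] shift now-axes [0.4  0.94 0.18]
  turn [  0.87  -0.51 -29.48] shift after [-0.46 -0.91  0.18]
  turn [-0.33 -0.56  0.51] shift after [0.46 0.91 0.18]
```

```bash
python3 -m crank '[[[0,0.3,0,-0.1,0.7,0.2],[0,0.3,0,-0.1,0.7,0.2],[0,0.2,0,-0.1,0.7,0.1],[0,0,0,0,0.7,0],[0,0,0,0,0.7,0],[0,0,0,0,0,0],[0,0,0,0,0,0]]]'; python3 f.py 545 -70 200 90 105
```

```text
clock: 27.13
eef_pos: [548.0, -83.1, 224.8]
tool_rot: [-3.138, -1.103, 1.841]
force: [1.3, -0.1, -6.4]
width: 24.8
t 27.13 pos [548.04 -83.06 224.8 ] q [ 0.34  1.01  0.35  1.36 -0.86  1.86  1.19] w 24.8 F [ 1.28 -0.05 -6.43]
dworld [ -3.04  13.06 -24.8 ] shift now-axes [-0.54  0.02  0.77]
  turn [ -6.95  -0.18 -29.17] shift after [ 0.83 -0.01  0.45]
  turn [-0.12  4.47  0.01] shift after [-0.83  0.01  0.45]
```

```bash
python3 -m crank '[[[-0.3,0,0.15,0,0,0],[-0.5,0,0.25,0,0,0],[-0.4,0,0.2,0,0.3,0],[0,0,0,0,0.7,0],[0,0,0,0,0.7,0],[0,0,0,0,0,0],[0,0,0,0,0,0]]]'; python3 f.py 545 -60 185 90 105
```

```text
clock: 27.72
eef_pos: [550.3, -80.0, 180.4]
tool_rot: [3.122, -1.26, 1.871]
force: [0.9, 0.7, -7.2]
width: 24.7
t 27.72 pos [550.3  -79.99 180.42] q [ 0.39  1.15  0.27  1.3  -0.89  1.91  1.22] w 24.7 F [ 0.86  0.67 -7.2 ]
dworld [-5.3  19.99  4.58] shift now-axes [0.36 0.02 0.61]
  turn [ -4.63  -0.29 -29.55] shift after [-0.15 -0.    0.69]
  turn [-0.18  2.97  0.09] shift after [0.15 0.   0.69]
```

```bash
python3 -m crank '[[[0.2,0,0.3,0,0,0],[0.3,0,0.6,0,0,0],[0.3,0,0.7,0,0,0],[0.3,0,0.6,0,0.2,0],[0.2,0,0.5,0,0.5,0],[0,0,0.2,0,0.6,0],[0,0,0,0,0.6,0],[0,0,0,0,0.4,0],[0,0,0,0,0,0],[0,0,0,0,0,0]]]'; python3 f.py 547.5 24 185 90 105
```

```text
clock: 28.55
eef_pos: [525.1, 16.8, 191.7]
tool_rot: [2.948, -1.477, 2.051]
force: [0.4, -0.3, -6.7]
width: 24.5
t 28.55 pos [525.07  16.79 191.65] q [ 0.34  1.17  0.16  1.47 -0.96  1.9   1.28] w 24.5 F [ 0.41 -0.33 -6.67]
dworld [22.43  7.21 -6.65] shift now-axes [-0.23  0.78  0.04]
  turn [ -1.38  -0.36 -29.78] shift after [ 0.22 -0.78  0.04]
  turn [-0.23  0.88  0.18] shift after [-0.22  0.78  0.04]
```

```bash
python3 -m crank '[[[0,0.4,0,-0.23,0.45,0.18],[0,0.4,0,0,0.45,0],[0,0,0,0,0,0],[0,0,0,0,0,0],[0,0,0,0,0,0]]]'; python3 f.py 547.5 24 185 90 105
cat > n.py <<'E'
from h import *
np.set_printoptions(precision=1,suppress=True)
# punch axis by height from both views: square bar yaw = tool yaw, fit square centre per slice
from scipy.optimize import least_squares
s=ctrl.read_state();R=Ro.from_euler("xyz",s["tool_rot"]).as_matrix();th=np.arctan2(R[1,1],R[0,1])
M=np.array([[np.cos(th),-np.sin(th)],[np.sin(th),np.cos(th)]])
print("bar dir (-toolx)",-R[:,0],"expected axis at TCP-8",s["eef_pos"]-8*R[:,2])
pts=[]
for n in("side","top"):
    p=ctrl.get_image(n);X=cloud(p);c=s["eef_pos"]-8*R[:,2]
    sat=cv2.cvtColor(p["color"],cv2.COLOR_RGB2HSV)[...,1]
    for a in range(70,290,15):
        q=(np.hypot(X[...,0]-c[0],X[...,1]-c[1])<26)&(X[...,2]>a)&(X[...,2]<a+15)&(sat<60)
        P=X[q][:,:2]
        if len(P)<12: continue
        r=least_squares(lambda v:np.abs((P-v)@M).max(1)-13,c[:2],loss="soft_l1")
        print(n,a,len(P),r.x,round(r.cost,1))
I=np.hstack([cv2.resize(ctrl.get_image(k)["color"][w],(400,400),interpolation=2) for k,w in(("side",np.s_[190:350,250:410]),("top",np.s_[190:350,220:380]))])
cv2.imwrite("pics/c9.png",I[...,::-1])
E
python3 n.py
```

```text
clock: 28.97
eef_pos: [549.3, 20.9, 191.8]
tool_rot: [2.938, -1.563, 2.033]
force: [0.4, -0.0, -8.0]
width: 25.0
t 28.97 pos [549.29  20.93 191.75] q [ 0.37  1.23  0.1   1.41 -1.    1.93  1.2 ] w 25.0 F [ 0.37 -0.02 -8.04]
dworld [-1.79  3.07 -6.75] shift now-axes [-0.22 -0.03  0.12]
  turn [ -0.12   0.04 -29.98] shift after [0.23 0.03 0.11]
  turn [0.02 0.07 0.02] shift after [-0.23 -0.03  0.11]
bar dir (-toolx) [ 0. -0. -1.] expected axis at TCP-8 [551.3  13.2 191.8]
side 100 52 [550.9   9.6] 47.7
side 115 55 [551.6  12.8] 32.8
side 130 84 [553.  14.] 24.5
side 145 83 [552.7  14. ] 26.0
side 160 89 [552.8  14.1] 30.9
side 175 133 [551.8  14.1] 232.9
side 190 236 [551.9  13.9] 682.7
side 205 100 [552.4  14.4] 40.7
side 220 102 [552.   14.6] 27.4
side 235 223 [550.2  14.1] 533.7
top 190 98 [551.5   6.2] 440.7
top 205 17 [551.    9.1] 15.2
top 235 124 [550.2  15.9] 364.9
top 250 54 [550.4   6.1] 176.8
```

View pics/c9.png

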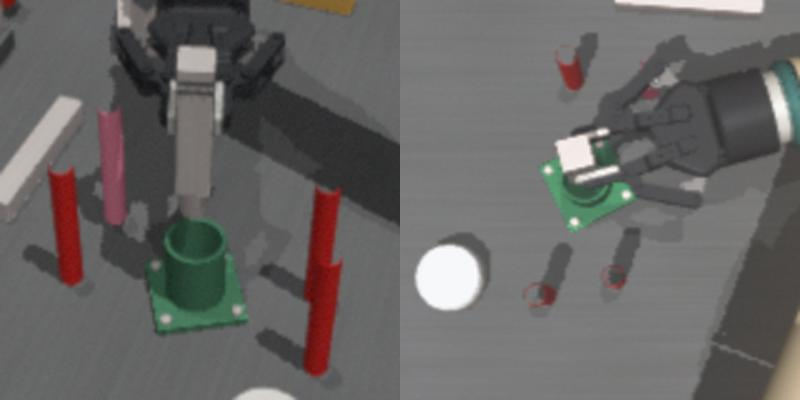

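The punch hangs vertical, nose down, just above the wide cup (190,250 in the crop). From the side view the axis must shift by about (-2.7,+3.4) mm. I trim, then lower in stages.

```bash
python3 -m crank '[[[0,0.06,0.16,0.02,0.07,0.02],[0,0,0,0,0,0],[-0.2,0,0,0,0,0],[-0.2,0,0,0,0,0],[0,0,0,0,0,0],[0,0,0,0,0,0]]]'; python3 f.py 546.6 24.3 170 90 105
```

```text
clock: 29.67
eef_pos: [549.7, 27.1, 179.5]
tool_rot: [-2.862, -1.57, 1.554]
force: [0.4, -0.2, -7.4]
width: 25.1
t 29.67 pos [549.66  27.06 179.54] q [ 0.37  1.25  0.09  1.4  -1.    1.93  1.21] w 25.1 F [ 0.45 -0.18 -7.38]
dworld [-3.06 -2.76 -9.54] shift now-axes [-0.32 -0.12 -0.06]
  turn [ 0.01  0.01 30.  ] shift after [ 0.32  0.12 -0.06]
  turn [-0.01  0.01 -0.  ] shift after [-0.32 -0.12 -0.06]
```

```bash
python3 -m crank '[[[0,-0.12,-0.08,0,0,0],[0,0,0,0,0,0],[0,0,0,0,0,0]]]'; python3 f.py 546.6 24.3 170 90 105; python3 n.py | grep -E "side 1[1-6]"
```

```text
clock: 29.92
eef_pos: [546.3, 23.4, 179.0]
tool_rot: [-1.893, -1.569, 0.585]
force: [0.6, 0.3, -6.3]
width: 24.9
t 29.92 pos [546.31  23.44 178.95] q [ 0.37  1.25  0.09  1.41 -0.99  1.93  1.22] w 24.9 F [ 0.59  0.31 -6.31]
dworld [ 0.29  0.86 -8.95] shift now-axes [-0.3   0.02  0.03]
  turn [ 0.01  0.01 29.99] shift after [ 0.3  -0.02  0.03]
  turn [-0.01  0.   -0.01] shift after [-0.3   0.02  0.03]
side 115 79 [551.4  17.1] 26.8
side 130 85 [550.1  16.8] 31.3
side 145 82 [550.1  17.1] 27.2
side 160 120 [549.3  16.8] 178.4
```

```bash
python3 -m crank '[[[-0.2,0,0,0,0,0],[-0.3,0,0,0,0,0],[-0.3,0,0,0,0,0],[-0.2,0,0,0,0,0],[0,0,0,0,0,0],[0,0,0,0,0,0]]]'; python3 f.py 546.6 24 140 90 105
```

```text
clock: 30.62
eef_pos: [546.4, 23.8, 145.0]
tool_rot: [-2.357, -1.569, 1.048]
force: [0.2, 1.6, -7.4]
width: 24.8
t 30.62 pos [546.42  23.77 145.01] q [ 0.37  1.3   0.09  1.38 -0.99  1.91  1.24] w 24.8 F [ 0.19  1.58 -7.36]
dworld [ 0.18  0.23 -5.01] shift now-axes [-0.17  0.01  0.01]
  turn [ 0.02  0.01 29.99] shift after [ 0.17 -0.01  0.01]
  turn [-0.01  0.01 -0.01] shift after [-0.17  0.01  0.01]
```

```bash
python3 -m crank '[[[-0.2,0,0,0,0,0],[-0.2,0,0,0,0,0],[-0.2,0,0,0,0,0],[0,0,0,0,0,0],[0,0,0,0,0,0]]]'; python3 f.py 546.6 24 105 90 105
```

```text
clock: 31.03
eef_pos: [546.4, 23.9, 124.8]
tool_rot: [-2.093, -1.569, 0.785]
force: [1.2, 0.4, -7.2]
width: 24.7
t 31.03 pos [546.4   23.86 124.8 ] q [ 0.37  1.33  0.09  1.36 -0.99  1.9   1.25] w 24.7 F [ 1.25  0.41 -7.16]
dworld [  0.2    0.14 -19.8 ] shift now-axes [-0.66  0.01  0.  ]
  turn [ 0.01  0.01 29.99] shift after [ 0.66 -0.01  0.  ]
  turn [-0.01  0.01 -0.01] shift after [-0.66  0.01  0.  ]
```

Square part is inside with no side force. Continue to contact.

```bash
python3 -m crank '[[[-0.2,0,0,0,0,0],[-0.2,0,0,0,0,0],[-0.12,0,0,0,0,0],[0,0,0,0,0,0],[0,0,0,0,0,0]]]'; python3 -m crank '[[[-0.1,0,0,0,0,0],[0,0,0,0,0,0],[0,0,0,0,0,0]]]'; python3 f.py 546.6 24 105 90 105
python3 - <<'E'
from h import *
p=ctrl.get_image("side");X=cloud(p);sat=cv2.cvtColor(p["color"],cv2.COLOR_RGB2HSV)[...,1]
q=(np.hypot(X[...,0]-550,X[...,1]-17)<14)&(sat<60)&(X[...,2]>130);z=X[q][:,2];print("head z",np.percentile(z,[50,90,97,100]))
E
```

```text
clock: 31.45
eef_pos: [546.6, 23.7, 107.7]
tool_rot: [-2.484, -1.569, 1.176]
force: [0.9, -0.2, -6.4]
width: 24.8
clock: 31.7
eef_pos: [546.7, 23.7, 104.6]
tool_rot: [-2.691, -1.57, 1.383]
force: [-0.7, 0.2, -6.5]
width: 24.4
t 31.7 pos [546.67  23.72 104.58] q [ 0.37  1.37  0.09  1.34 -0.99  1.89  1.26] w 24.4 F [-0.73  0.15 -6.5 ]
dworld [-0.07  0.28  0.42] shift now-axes [0.01 0.   0.01]
  turn [ 0.01  0.01 30.  ] shift after [-0.01 -0.    0.01]
  turn [-0.    0.01 -0.  ] shift after [0.01 0.   0.01]
head z [158.71378955 160.33360482 160.70248588 161.14427599]
```

```bash
python3 -m crank '[[[-0.08,0,0,0,0,0],[0,0,0,0,0,0],[0,0,0,0,0,0]]]'; python3 -m crank '[[[-0.06,0,0,0,0,0],[0,0,0,0,0,0]]]'
```

```text
clock: 32.0
eef_pos: [546.9, 23.7, 103.5]
tool_rot: [0.687, -1.57, -1.995]
force: [-0.3, -0.0, -7.1]
width: 24.8
clock: 32.17
eef_pos: [546.9, 23.8, 103.6]
tool_rot: [0.39, -1.566, -1.698]
force: [-0.6, 0.4, -7.9]
width: 24.8
```

```bash
python3 -m crank '[[[0,0,0,0,0,0],[0,0,0,0,0,0],[0,0,0,0,0,0],[0,0,0,0,0,0],[0,0,0,0,0,0],[0,0,0,0,0,0]]]' -1; python3 -m crank '[[[0,0,-0.3,0,0,0],[0,0,-0.6,0,0,0],[0,0,-0.8,0,0,0],[0,0,-0.8,0,0,0],[0,0,-0.8,0,0,0],[0,0,-0.8,0,0,0],[0,0,-0.3,0,0,0],[0,0,0,0,0,0],[0,0,0,0,0,0]]]'
python3 - <<'E'
from h import *
np.set_printoptions(precision=1,suppress=True)
p=ctrl.get_image("side");save(p,"pics/end.png");X=cloud(p);h=cv2.cvtColor(p["color"],cv2.COLOR_RGB2HSV).astype(int);sat=h[...,1]
q=(np.hypot(X[...,0]-550,X[...,1]-17)<20)&(sat<60)&(X[...,2]>72);P=X[q];print("punch head z",np.percentile(P[:,2],[90,97,100]))
for a in(75,100,125): print(a,np.median(P[(P[:,2]>a)&(P[:,2]<a+25)],0))
q=(np.hypot(X[...,0]-560,X[...,1]-268)<20)&(sat>90)&(h[...,0]<18)&(X[...,2]>72);P=X[q];print("drift top z",np.percentile(P[:,2],[90,97,100]))
for a in(75,95,115): print(a,np.median(P[(P[:,2]>a)&(P[:,2]<a+20)],0))
for n in("v_block","wrench","tin","brass_block","parallel_bar"):
    for r in ctrl.search_frame(n,p)[:1]: print(n,r["conf"],np.array(r["extent"]))
s=ctrl.read_state();print(s["clock"],s["eef_pos"],s["width"],s["force"])
E
```

```text
clock: 32.67
eef_pos: [547.6, 25.0, 109.8]
tool_rot: [0.419, -1.552, -1.726]
force: [-0.4, 0.0, -0.7]
width: 85.0
clock: 33.42
eef_pos: [584.1, -111.9, 107.7]
tool_rot: [0.391, -1.556, -1.7]
force: [-0.2, 0.5, 0.4]
width: 85.6
punch head z [158.2 159.3 161.2]
75 [548.   29.9  87. ]
100 [548.   29.8 112.6]
125 [548.   30.  138.7]
drift top z [134.3 137.3 140.2]
75 [559.  277.3  84. ]
95 [558.3 277.2 104.8]
115 [558.5 277.4 124.6]
v_block 0.59 [306.1 200.1  23.1  20.1]
wrench 0.69 [368.6 448.5  44.1  62.2]
tin 0.56 [353.8 369.4  33.2  44.2]
brass_block 0.59 [376.8 186.7  31.   22.4]
parallel_bar 0.64 [328.4 271.   14.1  54.3]
33.7167 [ 584.1 -109.1  108.2] 85.56081930541919 [-0.6 -0.2 -0.8]
```

View pics/end.png

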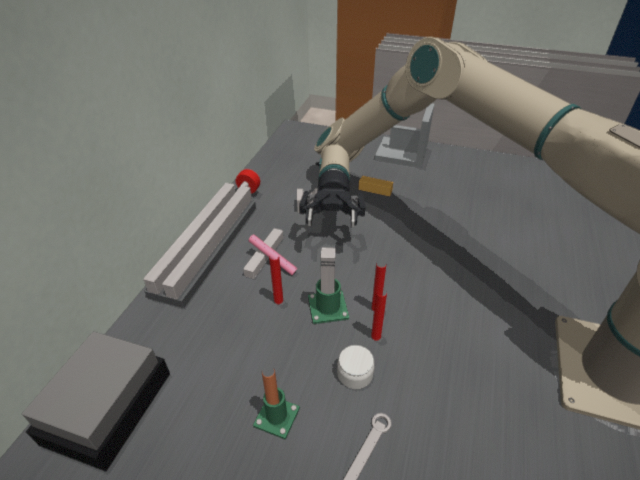

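The punch stands in the wide cup (328,285) and the drift in the slim cup (271,395). The pink look-alike has been tipped over, at (272,255), and rests across the parallel bar. Before handing in, I check that the bar has not moved and that things are at rest.

Run:
```python
from h import *
np.set_printoptions(precision=1,suppress=True)
old=cv2.imread("pics/side0.png");p=ctrl.get_image("side");new=p["color"][...,::-1]
X=cloud(p)
t=ctrl.get_image("top");T=cloud(t);ot=cv2.imread("pics/top0.png");nt=t["color"][...,::-1]
def rect(im):
    w=im[175:205,295:375].astype(int);m=(w.min(2)>150).astype(np.uint8)
    k,l,st,c=cv2.connectedComponentsWithStats(m);i=1+st[1:,4].argmax();return c[i]+[295,175],st[i],cv2.minAreaRect(np.argwhere(l==i)[:,::-1].astype(np.float32))
print("bar before",rect(ot));print("bar now",rect(nt))
h=cv2.cvtColor(p["color"],cv2.COLOR_RGB2HSV).astype(int)
q=(h[...,0]>165)&(h[...,0]<178)&(h[...,1]>60)&(X[...,0]>580)&(X[...,0]<780)&(abs(X[...,1]+50)<120)
P=X[q];print("pink",len(P),P[P[:,0].argmin()],P[P[:,0].argmax()])
d=np.abs(old.astype(int)-new).max(2)
for n,(a,b,c,e) in dict(vb=(185,218,292,326),tin=(340,395,335,380),wr=(410,480,335,395),brass=(174,200,355,398)).items(): print(n,"changed px",(d[a:b,c:e]>60).mean().round(3))
s=ctrl.read_state();print(s["clock"],s["force"])
```

```text
bar before (array([335.2, 188.1]), array([ 11,   7,  60,  13, 573], dtype=int32), ((40.45527267456055, 13.156041145324707), (59.61160659790039, 9.546019554138184), 3.900493860244751))
bar now (array([323.3, 187.9]), array([ 11,   0,  33,  30, 385], dtype=int32), ((25.22452163696289, 11.036624908447266), (29.571029663085938, 31.207595825195312), 16.389541625976562))
pink 498 [644.8  29.9 124.5] [ 778.2 -144.4   -3.8]
vb changed px 0.419
tin changed px 0.0
wr changed px 0.007
brass changed px 0.194
33.8167 [-0.3 -0.3  0.3]
```

```bash
python3 -m crank '[[[0.4,0,-0.1,0,0,0],[0.8,0,-0.2,0,0,0],[0.9,0,-0.2,0,0,0],[0.9,0,-0.2,0,0,0],[0.9,0,-0.2,0,0,0],[0.8,0,-0.2,0,0,0],[0.4,0,0,0,0,0],[0,0,0,0,0,0],[0,0,0,0,0,0],[0,0,0,0,0,0]]]'
python3 - <<'E'
from h import *
np.set_printoptions(precision=1,suppress=True)
for n in("side","top"):
    p=ctrl.get_image(n);X=cloud(p)
    for k in("v_block","brass_block","parallel_bar","tin","wrench"):
        for r in ctrl.search_frame(k,p)[:2]: u,v=map(int,r["extent"][:2]);print(n,k,round(r["conf"],2),np.array(r["extent"]),X[v,u])
    q=(np.hypot(X[...,0]-550,X[...,1]-17)<16)&(X[...,2]>140)&(X[...,2]<175);print("head",X[q].mean(0),X[q][:,2].max())
E
```

```text
clock: 34.65
eef_pos: [592.6, -141.0, 271.6]
tool_rot: [0.08, -1.56, -1.376]
force: [-0.3, -0.2, -0.1]
width: 85.2
side v_block 0.81 [308.  200.8  24.7  24.4] [ 704.9 -298.5   19.4]
side brass_block 0.56 [377.2 187.2  31.2  15. ] [ 546.  -410.2   20.4]
side parallel_bar 0.39 [276.9 413.3  44.2  52.4] [551.8 283.7  46.8]
side tin 0.69 [355.5 366.2  36.3  45.6] [455.5 160.4  42.9]
side wrench 0.81 [365.6 446.8  45.6  66.4] [407.2 273.4   7.5]
head [549.7  21.7 155.2] 160.29262822128865
top v_block 0.52 [417.2 192.2  19.1  11.6] [ 721.3 -290.6   45. ]
top brass_block 0.74 [473.6 264.4  14.6  41.3] [ 542.8 -427.3   28.4]
top parallel_bar 0.57 [335.5 190.8  55.7  12.3] [727.5 -86.8  41.1]
top tin 0.67 [241.1 299.4  28.1  28.5] [458.7 140.6  45.7]
top wrench 0.95 [180.6 319.2  67.2  29.3] [411.4 294.1  11.3]
top wrench 0.69 [292.1 258.8  21.4  19. ] [544.9  13.2 160.5]
head [548.8  16.7 159.7] 164.26194172484148
```

```bash
python3 -c "
from h import *
print(ctrl.finish_job())"
```

```text
the job is handed in; nothing more can be done
None
```

I handed the job in at about 35 s, with the drift and the punch both in place. One thing went wrong: the pink look-alike post got knocked over. I can't see the verdict, because `finish_job` reports none.

- **Drift:** I moved it from the wide cup to the slim cup. It stands upright with its top at about z 140 mm, which puts it on the bottom, and the axis measures about 1–2 mm from the cup's.
- **Punch:** I laid it on the plate, regripped it from above, turned it nose down and lowered it into the wide cup. Its head is at about z 160 mm, so the nose is within about 1 mm of the floor. It stands upright, within about 2 mm of the cup's axis.
- **Bystanders:** Each was found within about 5 mm of its starting place, except for two weaker checks:
  - The V-block was partly hidden in the top view, which put it about 20 mm off. The unobstructed side view shows it unmoved, about 3 mm off.
  - The side-view search picked out the slim cup instead of the parallel bar, so the bar rests on the top view alone.
- **Robot:** It was clear of everything, with the force reading about zero.

**What went wrong:** the pink post beside the wide cup was probably tipped when the gripper opened or backed away after releasing the punch. It now lies across the parallel bar. It is not one of the listed bystanders, but it did not stay where it was as you asked. I left it there, because standing it up again risked pushing the bar or another post.

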